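# Unscrew the grille of the microphone that is off air

### The arm

A 7-joint arm with a two-finger parallel gripper is mounted at the origin on the work surface. World frame = base frame: x ahead of the robot, y to its left, z up, the work surface at z = 0. Lengths are in m, angles in rad, forces in N, time in s.
With the tool pointing down it reaches from about 0.4 to 0.75 m from the base axis. Payload 19.5 kg.
Tool frame: the origin (TCP) lies at the very end of the fingers, on their centre line; the grasp point (between the pads) lies 19 mm behind it (ctrl.tcp_to_grasp is the distance from the TCP to the grasp point, in m); z points along the fingers, x is the direction in which the jaws open and shut, and the axes are right-handed (so a half turn about z gives the same grasp; the last joint's range is limited). The gripper opens to 85 mm and grips with 20 to 120 N. Pads are 22 mm wide; open, the fingers measure 114 mm over their backs; the gripper's body (76 mm by 85 mm) begins 54 mm behind the grasp point. The pads swing forward as they close: fully open they stand 13 mm farther back than shut.
Start: joints at [1.23, 0.707, -0.028, 1.485, 0.022, 0.951, -0.075], TCP at [0.169, -0.549, 0.231] pointing down, gripper open.
Joint ranges: [-2.71, 2.71], [-0.32, 2.16], [-1.57, 1.52], [0, 2.45], [-1.46, 4.6], [0, 2.02], [-2.83, 2.83]. Speed limits (rad/s): [1.89, 1.89, 2.57, 2.57, 3.01, 3.01, 3.01].

### API

Orientations are given as a unit quaternion [w, x, y, z].
In Python, from plant import monitor, imaging, ctrl gives the robot as it stands.
- The arm moves only by the tool servo_tool, never from a script. Its argument "rows" is a list of rows, each a list of 7 numbers: the turn, a rotation vector about the world's x, y, z in rad, then the shift along the world's x, y, z in cm, then the finger opening in cm, from 0 to 8.54. In form: [[rx, ry, rz, dx, dy, dz, hand], ...]. A call has 1 to 10 rows; each row is the pose to reach, as a shift and turn from the pose commanded when the call began; what a row does not reach only later rows make up. A row lasts 1/8 s, in which the tool goes at most 62.5 mm and 10.7 degrees, less where a joint would pass 70% of its speed; a pose out of reach is approached as far as the arm can. A call with a gripper value outside its range is refused whole. The fingers move at their own pace and stop on an object; the grip force is fixed at half the most. Time passes only in rows, so rows that repeat a pose let the fingers close. It gives the time, the measured TCP pose, the force and the opening at its end, in the units of the state.
- monitor.state(): the state, without advancing time (a new reading comes with each control period).
- imaging.get_image(name): name is "side" or "top"; returns a dict with "img" (400x640x3 uint8, red, green, blue), "fx", "fy", "cx", "cy" (pixels), "T" (4x4, takes a point from camera to world coordinates). Camera axes: x right, y down, z forward; pixel columns grow to the right and rows downward; lengths in m; the calibration is good to about 2 mm. A picture is of the moment at which its call begins. There is no depth.
- ctrl.finish_job(): hands the job in, once; it reports no verdict.
The state is a dict: "t": time; "qpos": joint angles; "dq": joint speeds; "effort": joint torques, N m; "tool_pos": TCP position; "tcp_rot": TCP orientation; "contact_force": force on the tool from outside, world axes, zero at the start; "wrist_torque": the same for the moment, N m; "finger_gap": finger opening in m.
Only numpy, scipy, OpenCV 4.12 (cv2) and the standard library are available. Lean on these libraries where they do the work, as an engineer would, in place of code of your own. Each camera call takes 0.05 s, during which the arm holds its last target. There are 200 camera calls.

### The job

The little toggle on the charging dock leans towards the microphone that is on air; open the other microphone: with its handle braced in the dock, unscrew the tight steel grille head anticlockwise and stop turning when the thread lets go. Then lift the grille straight up clear of the capsule and finish while still holding it, upright and steady, just above its handle (a few centimetres at most). The handle stays down in the dock, and the on-air microphone, the toggle and the other things on the table are left alone.

Things in the scene. Friction and masses are not known exactly. Their poses are not given: they have to be found in the camera images.
- dock: grey charging dock, fixed, 90 mm deep (its x), 270 mm long (its y) and 60 mm high; the two wells are on its long axis, 90 mm either side of the middle. Origin: centre of its underside. The left well is on its +y side
- selector (a joint): small black toggle on a white plate on top of the dock, midway between the microphones, about 50 mm tall (its ball reaches about 115 mm above the table): it leans to one side or the other, towards the microphone that is on air. +0.5 rad: leans to the left one (+y of the dock); -0.5 rad: leans to the right one. It flips at a light touch
- selector_tip (a point): upper end of the toggle, 45 mm from its hinge
- mic_left: handle of the left wireless microphone (+y side of the dock seen from the robot), black, standing upright in the dock and free to be pulled out of it upwards. Square foot 34 mm wide and 70 mm high, 52 mm of it in a square well that keeps it from turning (a few degrees of play); round above, flaring to 49 mm wide at 138 to 148 mm. Origin: centre of its underside, z up. The threaded neck and the sprung capsule (26 mm wide) above 148 mm are hidden in the grille
- grille_left: steel grille head screwed on that left handle, 80 g, round, 65 mm high: skirt 52 mm wide from 0 to 30 mm, plain cylindrical grip band 54 mm wide from 30 to 50 mm, rounded top. Origin: centre of its lower rim, z up; screwed on, this is 150 mm above the handle's underside. Tight: turning it takes about 0.5 N m, so grip firmly. It cannot be turned clockwise
- lug_left (a point): mark on the left grille, 26 mm from its axis along its x, 10 mm above its lower rim. Screwed on, its bearing from the axis is about 2 deg anticlockwise of the handle's x axis. Turned anticlockwise (from above) the grille stays level, lets go after 47 to 57 deg, then presses up by a few N (rises 1 to 4 mm; the drag stays until lifted); pulled earlier, it lifts the handle. Beyond 110 deg it would catch again
- capsule_top_left (a point): on the axis of the left handle, 184 mm above its underside: top of the bare capsule once the grille is off. The grille's lower rim must be above this point to be clear (34 mm of lift from screwed on)
- mic_right: handle of the right wireless microphone (-y side of the dock seen from the robot), black, standing upright in the dock and free to be pulled out of it upwards. Square foot 34 mm wide and 70 mm high, 52 mm of it in a square well that keeps it from turning (a few degrees of play); round above, flaring to 49 mm wide at 138 to 148 mm. Origin: centre of its underside, z up. The threaded neck and the sprung capsule (26 mm wide) above 148 mm are hidden in the grille
- grille_right: steel grille head screwed on that right handle, 80 g, round, 65 mm high: skirt 52 mm wide from 0 to 30 mm, plain cylindrical grip band 54 mm wide from 30 to 50 mm, rounded top. Origin: centre of its lower rim, z up; screwed on, this is 150 mm above the handle's underside. Tight: turning it takes about 0.5 N m, so grip firmly. It cannot be turned clockwise
- lug_right (a point): mark on the right grille, 26 mm from its axis along its x, 10 mm above its lower rim. Screwed on, its bearing from the axis is about 2 deg anticlockwise of the handle's x axis. Turned anticlockwise (from above) the grille stays level, lets go after 47 to 57 deg, then presses up by a few N (rises 1 to 4 mm; the drag stays until lifted); pulled earlier, it lifts the handle. Beyond 110 deg it would catch again
- capsule_top_right (a point): on the axis of the right handle, 184 mm above its underside: top of the bare capsule once the grille is off. The grille's lower rim must be above this point to be clear (34 mm of lift from screwed on)
- remote: bystander: grey remote control lying on the table in front of the dock, 45 x 160 x 19 mm, origin under its centre
- cell_a: bystander: upright battery cell behind the dock, 26 mm wide, 50 mm high
- cell_b: bystander: like the other cell, beside it
- aerial: bystander: aerial on a 36 mm round foot behind the dock, 116 mm high
- brick: bystander: black power brick behind the dock, 55 x 110 x 32 mm
There are look-alikes about, which are no part of the job. Leave any green look-alike of the mic_right alone. What is shaped like the grille_right but blue is not meant.

How it is judged:
By the outcome, as a careful person would: the job done as asked, in the order asked, and still so for the second after the job is handed in, while the arm keeps its last pose, push and grip.
It also fails if it takes over 35 s, if anything falls off the work surface, if the arm or the gripper's body presses on something with over 40 N, if the wrist force passes 120 N, or if a joint passes its speed limit or range.

## Working session

There is one attempt and no reset: what is moved stays moved. The work goes in short steps, Python scripts to look and compute and a tool call to move; the robot and the scene stay as the last step left them, time stands still between calls to the robot, and variables do not carry over. Pictures are saved under pics/ and viewed, about 8 in all and at most 12, crops included, and the job is handed in when it is done.

Besides the shell and the picture viewer there is one more tool, called after "Call:" as name(argument=value, ...) on one line, values as JSON. servo_tool: Moves the arm, as the interface text tells. Its arguments: {"type":"object","properties":{"rows":{"type":"array","items":{"type":"array","items":{"type":"number"}}}},"required":["rows"]}

```bash
mkdir -p pics; ls; python3 - <<'E'
from plant import monitor, imaging, ctrl
import cv2,numpy as np
for n in("side","top"):
    d=imaging.get_image(n);cv2.imwrite(f"pics/{n}0.png",d["img"][:,:,::-1]);print(n,d["fx"],d["cx"],d["cy"],np.round(d["T"],4).tolist())
print(monitor.state(),ctrl.tcp_to_grasp)
E
```

```text
pics
side 412.1271852750405 319.49863336369737 195.4016653091112 [[-0.8171, -0.4359, 0.3773, 0.2559], [-0.5765, 0.622, -0.5298, 0.4576], [-0.0037, -0.6504, -0.7596, 0.7806], [0.0, 0.0, 0.0, 1.0]]
top 455.00331831825156 321.25328025728936 202.7912537982577 [[0.0109, -0.9928, 0.1189, 0.4905], [-0.9997, -0.0083, 0.0229, -0.0187], [-0.0218, -0.1191, -0.9926, 0.8638], [0.0, 0.0, 0.0, 1.0]]
{'t': 0.1, 'qpos': array([ 1.23026712,  0.70703126, -0.02762802,  1.48494868,  0.02204738,
        0.95088963, -0.07549336]), 'dq': array([-0.00069029, -0.00249709,  0.00021303,  0.00066935, -0.00068755,
        0.00019888,  0.00044779]), 'effort': array([ 2.10827195e-03, -8.84291339e+01,  1.23655558e+00, -2.36450547e+01,
        1.70317705e-02,  5.09146310e-03,  3.46911099e-05]), 'tool_pos': array([ 0.16920688, -0.54929695,  0.23088042]), 'tcp_rot': array([-2.64246504e-04,  8.04500191e-01, -5.93952192e-01, -4.08665249e-04]), 'contact_force': array([ 0.28133042, -0.83955184,  0.00616358]), 'wrist_torque': array([ 0.01356325,  0.00941093, -0.01369476]), 'finger_gap': 0.08552535913750296} 0.0187
```

View pics/side0.png

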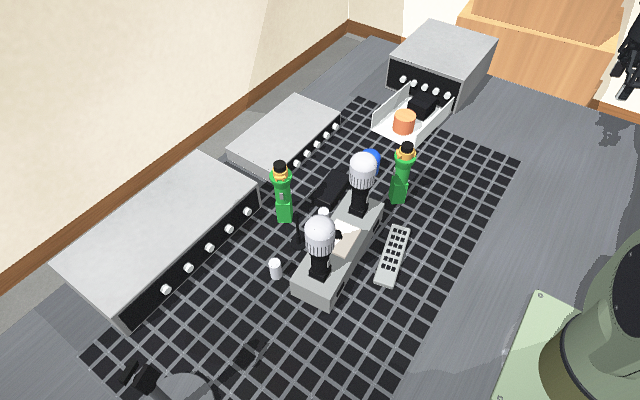

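View pics/top0.png

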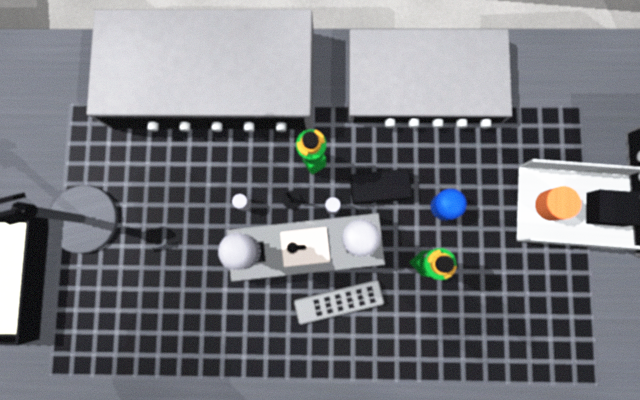

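Top view: grilles at (239,251) (left) and (361,238) (right), dock between, toggle at (292,247). Possible confusions: green handles at (311,145) and (438,264), the blue grille at (449,204), and white cells at (239,201) and (333,204). Next, a close crop of the dock from both cameras.

```bash
python3 - <<'E'
import cv2,numpy as np
t=cv2.imread("pics/top0.png")[195:290,205:405];s=cv2.imread("pics/side0.png")[140:320,270:420]
a=cv2.resize(t,(800,380),interpolation=cv2.INTER_CUBIC)
b=cv2.resize(s[60:140],(400,213),interpolation=cv2.INTER_CUBIC)
c=np.zeros((600,800,3),np.uint8);c[:380]=a;c[380:593,:400]=b
cv2.imwrite("pics/crop.png",c)
E
```

```text
(no output)
```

View pics/crop.png

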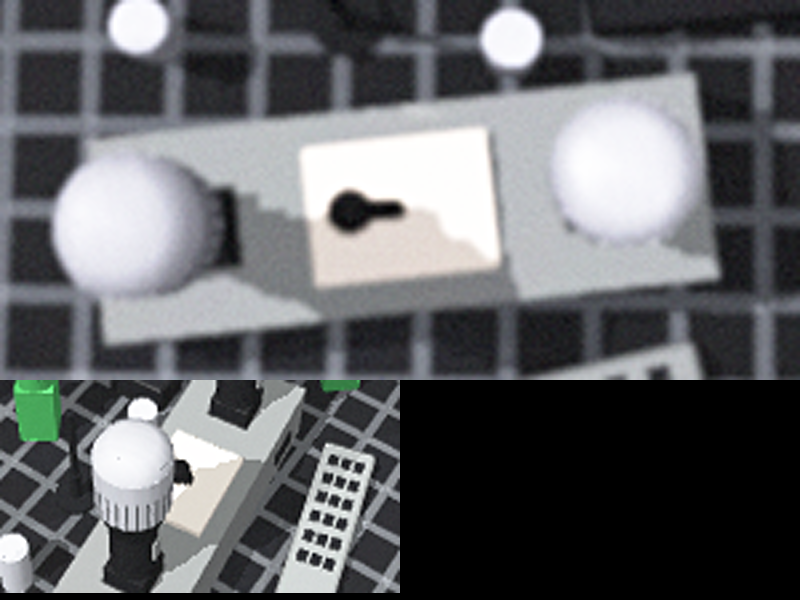

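Left-hand ball (crop (350,211)) relative to hinge at plate centre (400,209): it leans towards image-left, which is +y. So the left mic is on air and the target is the right one. I'll check this with rays.

```bash
cat > h.py <<'E'
from plant import monitor, imaging, ctrl
import cv2,numpy as np
from scipy.spatial.transform import Rotation as R
def ray(d,u,v):
    T=np.array(d["T"]);return T[:3,3],T[:3,:3]@np.array([(u-d["cx"])/d["fx"],(v-d["cy"])/d["fy"],1])
def onz(d,u,v,z):
    o,r=ray(d,u,v);return o+r*(z-o[2])/r[2]
def proj(d,p):
    T=np.array(d["T"]);c=T[:3,:3].T@(np.array(p)-T[:3,3]);return d["fx"]*c[0]/c[2]+d["cx"],d["fy"]*c[1]/c[2]+d["cy"]
def st():
    s=monitor.state();w,x,y,z=s["tcp_rot"];r=R.from_quat([x,y,z,w]).as_matrix()
    print("t",round(s["t"],2),"tcp",np.round(s["tool_pos"]*1e3,1),"jaw",np.round(np.degrees(np.arctan2(r[1,0],r[0,0])),1),"z",np.round(r[:,2],3),"F",np.round(s["contact_force"],1),"M",np.round(s["wrist_torque"],2),"gap",round(s["finger_gap"]*1e3,1),"q",np.round(s["qpos"],2))
E
python3 - <<'E'
from h import *
d=imaging.get_image("top");s=imaging.get_image("side")
P=lambda x,y,z:onz(d,205+(x+.5)/4-.5,195+(y+.5)/4-.5,z)
C=[P(x,y,.06) for x,y in((95,140),(693,75),(720,277),(103,345))]
print("corners",np.round(C,3).tolist());print([round(np.linalg.norm(C[i]-C[i-1]),3) for i in range(4)],"mid",np.mean(C,0))
ax=(C[0]+C[3]-C[1]-C[2]);ax/=np.linalg.norm(ax);print("yaxis",ax,"yaw",np.degrees(np.arctan2(-ax[0],ax[1])))
m=np.mean(C,0);print("wells",m+.09*ax,m-.09*ax)
print("ball",P(350,211,.108),"hinge",P(400,209,.07))
def head(d,box,z):
    x0,y0,x1,y1=box;i=d["img"][y0:y1,x0:x1].astype(int)
    k=((i.min(2)>185)).astype(np.uint8);n,l,q,c=cv2.connectedComponentsWithStats(k);j=1+np.argmax(q[1:,4]);print(q[j],c[j]+[x0,y0])
    return q[j],(x0,y0)
for nm,b in(("L",(210,225,265,275)),("R",(336,212,388,265))):
    k,o=head(d,b,0);u=o[0]+k[0]+k[2]/2-.5;v=o[1]+k[1]+k[3]/2-.5;print(nm,"top",u,v,onz(d,u,v,.20))
print("green top",[onz(d,443,265,.18),onz(d,420,263,0)],"blue",onz(d,449,204,.05))
for p in(m-.09*ax,m+.09*ax):
    for z in(.223,.158): print("side proj",np.round(proj(s,[p[0],p[1],z]),1))
st()
E
```

```text
corners [[0.537, 0.164, 0.06], [0.569, -0.101, 0.06], [0.48, -0.112, 0.06], [0.448, 0.158, 0.06]]
[np.float64(0.09), np.float64(0.267), np.float64(0.089), np.float64(0.271)] mid [0.50850629 0.0272807  0.06      ]
yaxis [-0.11865418  0.99293564  0.        ] yaw 6.814437702911027
wells [0.49782741 0.1166449  0.06      ] [ 0.51918516 -0.06208351  0.06      ]
ball [0.5062179  0.04617224 0.108     ] hinge [0.50810372 0.02768437 0.07      ]
[   9    2   46   41 1037] [237.42912247 246.19093539]
L top 241.5 247.0 [0.50406908 0.1122209  0.2       ]
[   0    3   47   50 1737] [356.02820956 239.92055268]
R top 359.0 239.5 [ 0.51670498 -0.05883186  0.2       ]
green top [array([ 0.48107843, -0.18427561,  0.18      ]), array([ 0.48184167, -0.18507811,  0.        ])] blue [ 0.58765525 -0.22867914  0.05      ]
side proj [364.2 156.5]
side proj [361.7 179.3]
side proj [320.  222.2]
side proj [320.1 243.8]
t 0.2 tcp [ 169.2 -549.4  231. ] jaw -72.9 z [-0.     0.001 -1.   ] F [-0.7 -0.7 -0.2] M [ 0.01 -0.02  0.05] gap 85.4 q [ 1.23  0.71 -0.03  1.48  0.02  0.95 -0.08]
```

```bash
python3 - <<'E'
from h import *
d=imaging.get_image("top");s=imaging.get_image("side")
res={}
for n,c,b in(("top",d,(335,212,388,265)),("side",s,(340,143,385,195))):
    x0,y0,x1,y1=b;i=c["img"][y0:y1,x0:x1]
    g=cv2.GaussianBlur(cv2.resize(cv2.cvtColor(i,cv2.COLOR_RGB2GRAY),None,fx=4,fy=4,interpolation=cv2.INTER_CUBIC),(5,5),1)
    h=cv2.HoughCircles(g,cv2.HOUGH_GRADIENT,1,60,param1=100,param2=12,minRadius=45,maxRadius=90)
    for q in h[0][:3]: 
        u,v,r=x0+(q[0]+.5)/4-.5,y0+(q[1]+.5)/4-.5,q[2]/4;print(n,u,v,r)
    q=h[0][0];res[n]=(x0+(q[0]+.5)/4-.5,y0+(q[1]+.5)/4-.5)
(o,a),(p,b)=ray(d,*res["top"]),ray(s,*res["side"])
k=np.linalg.lstsq(np.c_[a,-b],p-o,rcond=None)[0];A=o+k[0]*a;B=p+k[1]*b;print("tri",A,B,np.linalg.norm(A-B))
print("manual",onz(d,360.9,237.1,.2))
E
```

```text
Traceback (most recent call last):
TypeError: 'NoneType' object is not subscriptable
```

Call:
servo_tool(rows=[[0,0,0,0,0,5,8.5],[0,0,0.1,0,4,9,8.5],[0,0,0.2,5,10,9,8.5],[0,0,0.3,9,16,9,8.5],[0,0,0.4,13,21,9,8.5],[0,0,0.5,17,27,9,8.5],[0,0,0.6,22,32,9,8.5],[0,0,0.65,26,37,9,8.5],[0,0,0.65,31,43,9,8.5],[0,0,0.65,34.8,48.8,9,8.5]])

```text
t: 1.55
tool_pos: [0.4782, -0.1145, 0.3213]
tcp_rot: [0.0, 0.952, -0.306, 0.0]
contact_force: [0.6, -1.2, 0.1]
finger_gap: 0.085
```

```bash
python3 - <<'E'
from h import *
d=imaging.get_image("top");s=imaging.get_image("side");res={}
for n,c,b,f,thr in(("top",d,(335,212,388,265),"pics/top0.png",205),("side",s,(340,143,385,195),"pics/side0.png",150)):
    x0,y0,x1,y1=b;g=cv2.cvtColor(cv2.imread(f)[y0:y1,x0:x1],cv2.COLOR_BGR2GRAY)
    g=cv2.GaussianBlur(cv2.resize(g,None,fx=4,fy=4,interpolation=cv2.INTER_CUBIC),(5,5),1)
    for p in(20,12,7):
        h=cv2.HoughCircles(g,cv2.HOUGH_GRADIENT_ALT if 0 else cv2.HOUGH_GRADIENT,1,20,param1=60,param2=p,minRadius=40,maxRadius=90)
        if h is not None: break
    for q in h[0][:3]: print(n,x0+(q[0]+.5)/4-.5,y0+(q[1]+.5)/4-.5,q[2]/4)
    q=h[0][0];res[n]=(x0+(q[0]+.5)/4-.5,y0+(q[1]+.5)/4-.5)
    # silhouette spans by row in side view
    if n=="side":
        k=(cv2.cvtColor(cv2.imread(f),cv2.COLOR_BGR2HSV));
        for v in range(150,190,4):
            r=np.where((k[v,340:390,1]<40)&(k[v,340:390,2]>120))[0]+340;print(v,r.min() if len(r) else None,r.max() if len(r) else None)
(o,a),(p,b)=ray(d,*res["top"]),ray(s,*res["side"])
k=np.linalg.lstsq(np.c_[a,-b],p-o,rcond=None)[0];A=o+k[0]*a;B=p+k[1]*b;print("tri",A,B,np.linalg.norm(A-B))
print("manual",onz(d,360.9,237.1,.2));st()
E
```

```text
top 361.5 234.5 19.575
top 360.0 243.25 16.425
side 362.5 166.25 15.2
side 360.25 171.75 20.975
side 357.5 167.25 18.5
150 342 387
154 346 384
158 342 388
162 340 376
166 349 389
170 349 389
174 349 385
178 349 382
182 350 386
186 353 375
tri [ 0.52434709 -0.06291121  0.19307274] [ 0.52162733 -0.06424027  0.19302285] 0.0030275298325864773
manual [ 0.52021311 -0.06158567  0.2       ]
t 1.65 tcp [ 479.8 -110.2  320.9] jaw -35.2 z [ 0.001  0.003 -1.   ] F [-0.4 -2.   0.4] M [-0.12  0.08 -0.02] gap 84.7 q [ 0.31  0.49 -0.25  1.61  0.13  1.06 -0.59]
```

Call:
servo_tool(rows=[[0,0,0,4,4.8,0,8.5],[0,0,0,4,4.8,0,8.5],[0,0,0,4,4.8,0,8.5]])

```text
t: 2.02
tool_pos: [0.5169, -0.0683, 0.3211]
tcp_rot: [0.0, 0.952, -0.306, -0.0]
contact_force: [-0.4, 0.0, 0.3]
finger_gap: 0.0849
```

```bash
python3 -c "
from h import *
st()"
```

```text
t 2.02 tcp [516.9 -68.3 321.1] jaw -35.6 z [-0.001 -0.    -1.   ] F [-0.4  0.   0.3] M [0.02 0.01 0.  ] gap 84.9 q [ 0.2   0.53 -0.24  1.51  0.14  1.11 -0.69]
```

Call:
servo_tool(rows=[[0,0,0,0.3,0.6,0,8.5],[0,0,0,0.3,0.6,-4,8.5],[0,0,0,0.3,0.6,-7,8.5],[0,0,0,0.3,0.6,-9,8.5],[0,0,0,0.3,0.6,-10.5,8.5],[0,0,0,0.3,0.6,-12,8.5],[0,0,0,0.3,0.6,-13.5,8.5],[0,0,0,0.3,0.6,-14.5,8.5],[0,0,0,0.3,0.6,-14.5,8.5]])

```text
t: 3.15
tool_pos: [0.52, -0.0622, 0.176]
tcp_rot: [0.0, 0.952, -0.306, -0.0]
contact_force: [-0.0, -0.2, 0.5]
finger_gap: 0.0847
```

```bash
python3 - <<'E'
from h import *
st()
s=imaging.get_image("side")["img"][110:260,280:430,::-1];t=imaging.get_image("top")["img"][180:290,310:420,::-1]
cv2.imwrite("pics/a.png",np.hstack([cv2.resize(x,(400,400),interpolation=cv2.INTER_CUBIC) for x in(s,t)]))
E
```

```text
t 3.15 tcp [520.  -62.2 176. ] jaw -35.7 z [-0.001  0.    -1.   ] F [-0.  -0.2  0.5] M [-0.05 -0.01  0.01] gap 84.7 q [ 0.17  0.71 -0.2   1.74  0.2   0.71 -0.76]
```

View pics/a.png

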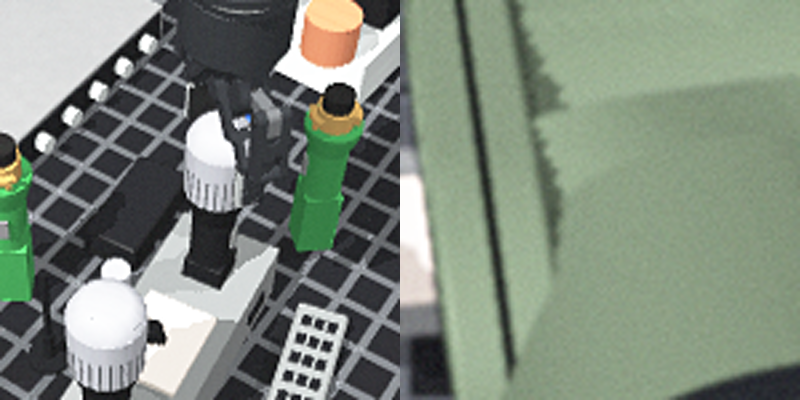

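The fingers straddle the white right grille (crop about (215,160)). No contact yet, so I'm closing.

Call:
servo_tool(rows=[[0,0,0,0,0,0,3],[0,0,0,0,0,0,3],[0,0,0,0,0,0,3],[0,0,0,0,0,0,3],[0,0,0,0,0,0,3],[0,0,0,0,0,0,3]])

```text
t: 4.0
tool_pos: [0.5206, -0.0622, 0.1769]
tcp_rot: [-0.0, 0.952, -0.306, 0.001]
contact_force: [0.5, 0.4, 8.2]
finger_gap: 0.0522
```

```bash
python3 - <<'E'
from h import *
st()
s=imaging.get_image("side")["img"][135:225,320:410,::-1]
cv2.imwrite("pics/b.png",cv2.resize(s,(540,540),interpolation=cv2.INTER_CUBIC))
E
```

```text
t 4.0 tcp [520.6 -62.2 176.9] jaw -35.6 z [ 0.001 -0.    -1.   ] F [0.5 0.4 8.2] M [ 0.02 -0.01  0.02] gap 52.2 q [ 0.17  0.71 -0.2   1.74  0.2   0.71 -0.76]
```

View pics/b.png

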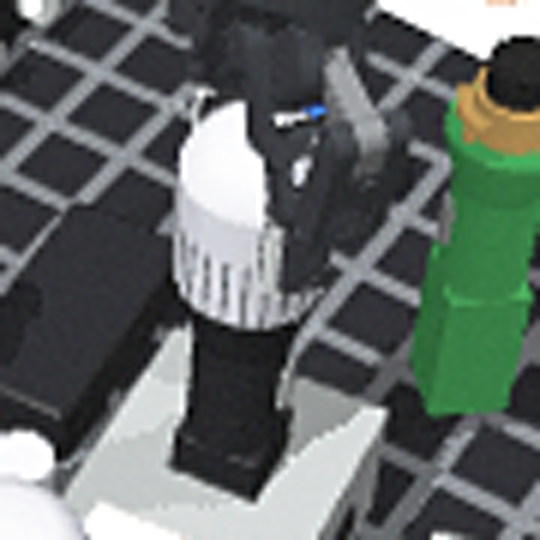

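Call:
servo_tool(rows=[[0,0,0.08,0,0,0,3],[0,0,0.16,0,0,0,3],[0,0,0.24,0,0,0,3],[0,0,0.32,0,0,0,3]])

```text
t: 4.55
tool_pos: [0.5206, -0.0623, 0.1769]
tcp_rot: [-0.0, 0.989, -0.15, 0.001]
contact_force: [0.8, -0.7, 7.3]
finger_gap: 0.0525
```

```bash
python3 -c "
from h import *
st()"
```

```text
t 4.55 tcp [520.6 -62.3 176.9] jaw -17.2 z [ 0.001 -0.    -1.   ] F [ 0.8 -0.7  7.3] M [-0.17 -0.16 -0.7 ] gap 52.5 q [ 0.22  0.72 -0.3   1.74  0.3   0.73 -0.53]
```

Torque is 0.7 N m and the grip is steady, so the grille is turning (18.4° so far). Carrying on to about 44°, below the release range.

Call:
servo_tool(rows=[[0,0,0.08,0,0,0,3],[0,0,0.16,0,0,0,3],[0,0,0.24,0,0,0,3],[0,0,0.32,0,0,0,3],[0,0,0.4,0,0,0,3],[0,0,0.45,0,0,0,3]])

```text
t: 5.3
tool_pos: [0.5208, -0.0624, 0.1769]
tcp_rot: [0.0, 0.997, 0.074, 0.001]
contact_force: [1.1, -0.9, 7.2]
finger_gap: 0.0524
```

```bash
python3 - <<'E'
from h import *
st()
s=imaging.get_image("side")["img"][135:225,320:410,::-1]
cv2.imwrite("pics/c.png",cv2.resize(s,(540,540),interpolation=cv2.INTER_CUBIC))
E
```

```text
t 5.3 tcp [520.8 -62.4 176.9] jaw 8.5 z [ 0.002 -0.    -1.   ] F [ 1.1 -0.9  7.2] M [-0.28 -0.3  -0.59] gap 52.4 q [ 0.29  0.73 -0.43  1.74  0.42  0.77 -0.2 ]
```

View pics/c.png

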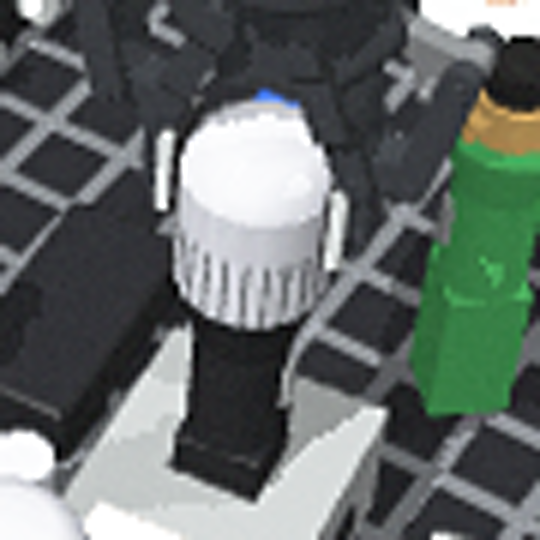

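The pads (light strips at (163,170) and (337,230)) sit on the grip band, and the handle has stayed in the dock. Now small steps, watching Fz (baseline 7.2 N).

Call:
servo_tool(rows=[[0,0,0.05,0,0,0,3],[0,0,0.05,0,0,0,3]])

```text
t: 5.6
tool_pos: [0.5208, -0.0623, 0.1769]
tcp_rot: [0.0, 0.995, 0.099, 0.001]
contact_force: [1.9, -0.5, 8.2]
finger_gap: 0.0523
```

Call:
servo_tool(rows=[[0,0,0.04,0,0,0,3],[0,0,0.04,0,0,0,3]])

```text
t: 5.85
tool_pos: [0.5208, -0.0623, 0.177]
tcp_rot: [0.0, 0.993, 0.119, 0.001]
contact_force: [1.5, -1.3, 8.7]
finger_gap: 0.0526
```

```bash
python3 -c "
from h import *
st()"
```

```text
t 5.85 tcp [520.8 -62.3 177. ] jaw 13.6 z [ 0.002 -0.    -1.   ] F [ 1.5 -1.3  8.7] M [-0.23 -0.28 -0.49] gap 52.6 q [ 0.31  0.73 -0.46  1.74  0.44  0.77 -0.13]
```

Preload could mask the release. I'll take most of it off (+0.6 mm) before continuing.

Call:
servo_tool(rows=[[0,0,0,0,0,0.06,3],[0,0,0,0,0,0.06,3],[0,0,0,0,0,0.06,3]])

```text
t: 6.22
tool_pos: [0.5206, -0.0622, 0.1771]
tcp_rot: [0.0, 0.993, 0.119, 0.001]
contact_force: [4.2, -1.3, 5.4]
finger_gap: 0.0524
```

Call:
servo_tool(rows=[[0,0,0.035,0,0,0,3],[0,0,0.035,0,0,0,3],[0,0,0.035,0,0,0,3]])

```text
t: 6.6
tool_pos: [0.5205, -0.0622, 0.1771]
tcp_rot: [0.0, 0.991, 0.136, 0.0]
contact_force: [4.2, -2.3, 6.0]
finger_gap: 0.0526
```

```bash
python3 -c "
from h import *
st()"
```

```text
t 6.6 tcp [520.5 -62.2 177.1] jaw 15.6 z [ 0.001 -0.    -1.   ] F [ 4.2 -2.3  6. ] M [-0.36 -0.86 -0.43] gap 52.6 q [ 0.31  0.74 -0.47  1.74  0.45  0.78 -0.11]
```

Call:
servo_tool(rows=[[0,0,0,0,0,0.05,3],[0,0,0,0,0,0.05,3],[0,0,0,0,0,0.05,3]])

```text
t: 6.98
tool_pos: [0.5203, -0.0621, 0.1774]
tcp_rot: [0.0, 0.991, 0.136, 0.0]
contact_force: [4.6, -2.7, 3.5]
finger_gap: 0.0525
```

Call:
servo_tool(rows=[[0,0,0.035,0,0,0,3],[0,0,0.035,0,0,0,3],[0,0,0.035,0,0,0,3]])

```text
t: 7.35
tool_pos: [0.5203, -0.0621, 0.1775]
tcp_rot: [0.0, 0.988, 0.153, 0.0]
contact_force: [4.3, -2.1, 6.3]
finger_gap: 0.0522
```

```bash
python3 -c "
from h import *
st()"
```

```text
t 7.35 tcp [520.3 -62.1 177.5] jaw 17.6 z [ 0. -0. -1.] F [ 4.3 -2.1  6.3] M [-0.41 -1.05 -0.48] gap 52.2 q [ 0.32  0.74 -0.48  1.73  0.46  0.78 -0.08]
```

Call:
servo_tool(rows=[[0,0,0,0,0,0.05,3],[0,0,0,0,0,0.05,3],[0,0,0,0,0,0.05,3]])

```text
t: 7.72
tool_pos: [0.5201, -0.0618, 0.1783]
tcp_rot: [-0.0, 0.988, 0.154, 0.0]
contact_force: [-0.2, 0.3, 16.7]
finger_gap: 0.0525
```

Call:
servo_tool(rows=[[0,0,0.025,0,0,0,3],[0,0,0.025,0,0,0,3],[0,0,0.025,0,0,0,3]])

```text
t: 8.1
tool_pos: [0.5201, -0.0617, 0.1785]
tcp_rot: [-0.0, 0.986, 0.166, 0.0]
contact_force: [-0.9, -1.0, 17.6]
finger_gap: 0.0527
```

```bash
python3 -c "
from h import *
st()"
```

```text
t 8.1 tcp [520.1 -61.7 178.5] jaw 19.1 z [ 0.  0. -1.] F [-0.9 -1.  17.6] M [ 0.18 -0.    0.01] gap 52.7 q [ 0.32  0.74 -0.49  1.73  0.46  0.79 -0.06]
```

On the last small raise Fz jumped to 17 N and the twist moment fell to about 0, so the thread has let go, after about 54° of tool turn. No more turning; lifting slowly.

Call:
servo_tool(rows=[[0,0,0,0,0,0.2,3],[0,0,0,0,0,0.4,3],[0,0,0,0,0,0.4,3]])

```text
t: 8.48
tool_pos: [0.5198, -0.0621, 0.1817]
tcp_rot: [-0.0, 0.986, 0.166, -0.0]
contact_force: [0.2, -0.3, -0.4]
finger_gap: 0.0521
```

```bash
python3 - <<'E'
from h import *
st()
s=imaging.get_image("side")["img"][135:225,320:410,::-1]
cv2.imwrite("pics/d.png",cv2.resize(s,(540,540),interpolation=cv2.INTER_CUBIC))
E
```

```text
t 8.47 tcp [519.8 -62.1 181.7] jaw 19.1 z [-0.001 -0.    -1.   ] F [ 0.2 -0.3 -0.4] M [-0.04 -0.06  0.  ] gap 52.1 q [ 0.32  0.73 -0.49  1.73  0.46  0.8  -0.06]
```

View pics/d.png

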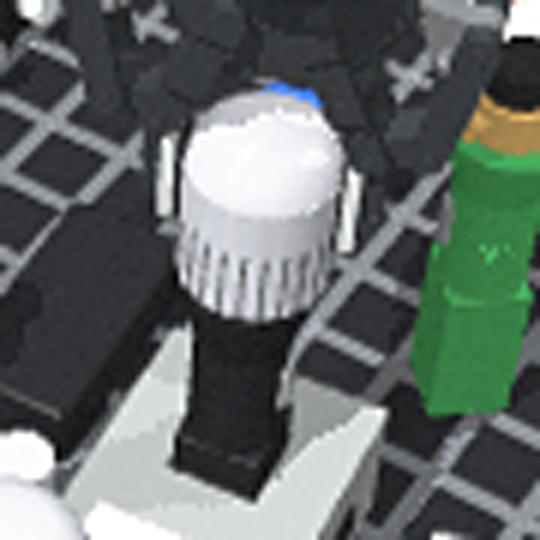

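The grille is up about 5 mm (rim now at about (255,315)) and the handle foot at (235,465) hasn't moved. Fz is about 0. Lifting the rest to about 43 mm.

Call:
servo_tool(rows=[[0,0,0,0,0,0.5,3],[0,0,0,0,0,1,3],[0,0,0,0,0,1.6,3],[0,0,0,0,0,2.2,3],[0,0,0,0,0,2.8,3],[0,0,0,0,0,3.3,3],[0,0,0,0,0,3.8,3],[0,0,0,0,0,3.9,3],[0,0,0,0,0,3.9,3],[0,0,0,0,0,3.9,3]])

```text
t: 9.78
tool_pos: [0.5201, -0.0621, 0.2207]
tcp_rot: [-0.0, 0.986, 0.166, -0.0]
contact_force: [0.4, -0.0, -0.4]
finger_gap: 0.0521
```

```bash
python3 - <<'E'
from h import *
st()
s=imaging.get_image("side")["img"][105:305,260:440,::-1]
cv2.imwrite("pics/e.png",cv2.resize(s,(540,600),interpolation=cv2.INTER_CUBIC))
d=imaging.get_image("side")
for z in(.158,.192,.203):print(z,np.round((np.array(proj(d,[.52,-.062,z]))-[260,105])*3))
E
```

```text
t 9.78 tcp [520.1 -62.1 220.7] jaw 19.1 z [-0.  0. -1.] F [ 0.4 -0.  -0.4] M [-0.01 -0.02  0.04] gap 52.1 q [ 0.34  0.68 -0.53  1.68  0.42  0.9  -0.02]
0.158 [304. 223.]
0.192 [308. 188.]
0.203 [309. 176.]
```

View pics/e.png

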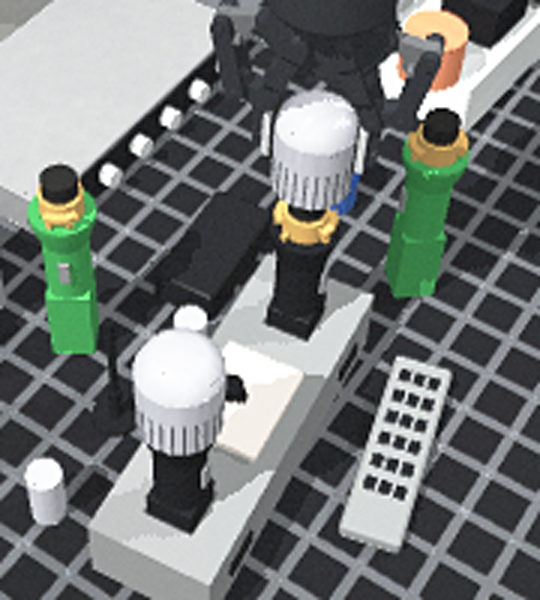

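The grille is off and held upright. The near edge of its rim shows at (310,208), which is where a rim at z ≈ 0.202 projects, about 10 mm above the capsule top. The orange neck and capsule are bare, and the handle foot (297,312) is still in the well. The toggle (235,390) still leans left and the bystanders are in place. Handing in.

```bash
python3 -c "
from h import *
st();print(ctrl.finish_job())"
```

```text
t 9.88 tcp [520.1 -62.1 220.7] jaw 19.1 z [-0.  0. -1.] F [ 0.2  0.  -1.3] M [ 0.02 -0.02 -0.02] gap 52.3 q [ 0.34  0.68 -0.53  1.68  0.42  0.9  -0.02]
the job is handed in; nothing more can be done
None
```

The right microphone is open, and the arm is holding its grille upright above the handle. The job was handed in at about 10 s; it reports no verdict.

- **Choice of microphone:** The toggle's ball measured about 18 mm to the +y side of its hinge, so the left microphone is on air and I opened the right one.
- **Unscrewing:** I gripped the band and turned anticlockwise at about 0.5–0.7 N m. At about 53° of tool turn the upward force began to rise. A small test raise took it to 17 N; I then turned about 1.5° more before reading that the moment had fallen to about zero. I stopped there, at 54.7°.
- **Lift:** I raised the grille straight up about 44 mm. Its rim is at z ≈ 0.202 m, about 10 mm above the capsule top, and the side view agrees.
- **Last checks:** In the last picture the handle was still in its well, and the left microphone, toggle and bystanders looked undisturbed. At hand-in the tool was vertical and the outside force about 1 N.
- **Checks that disagreed:**
  - The finger gap read about 52 mm on the 54 mm band, although the pictures show the pads on the band.
  - The first circle fits for the grille position failed. The repeat was about 4 mm off the dock-corner estimate, so I used the dock corners and the grille outline, which agreed to about 1 mm.

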